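# Build the two-plate rotor pack on a splined hub

## Task

Build the brake rotor pack on the splined hub in the jig: lower the thin toothed plate on first, fully home on the shoulder with its tab between the two low round pins, and then the thick lined disc, fully home on top of it with its tab the opposite way, between the two tall square posts. The hub's teeth stand at an unknown angle, so feel gently for where each plate slips in and turn it with the hub; never force a plate down and never let it fall onto the hub, and leave the other things on the bench where they are.

Things in the scene. Friction and masses are not known exactly. Their poses are not given: they have to be found in the camera images.
- jig: Assembly jig fixed to the bench: aluminium base 150 x 84 x 12 mm; origin at the centre of its underside, on the bench and on the hub axis; z up, x along the long side towards the low fork. A round shoulder, 44 mm in diameter, rises at its middle to 45 mm and carries the splined hub; both give on a spring (see shoulder). More than 35 N on them spoils the parts.
- hub_nose (a point): Top of the splined hub, on its axis, 88 mm above the bench. Conical nose, 14 mm in diameter here, 25 mm at 80 mm; round core of 25 mm below. The hub turns about the vertical, stiffly (about 0.15 N m), and stays where it is left. The axes of this point are the jig's and do NOT show the hub's angle.
- hub_teeth (a point): On the hub axis at the flat tops of its teeth, 76 mm above the bench (axes as the jig's). Six teeth 5 mm wide, out to radius 18 mm, run down to the shoulder. Hub angle at the start: 11 to 49 degrees off (of 60 pitch) for a plate with its tab over its fork, which so lands on the tooth tops. Raise it a little, turn (30 degrees at most, either way), feel again till it slips down.
- shoulder (a point): On the hub axis at the unloaded shoulder, 45 mm up (axes as the jig's). Shoulder and hub sink together on a spring: from 2 N, 2 N per mm, hard stop at 6 mm (14 N). A meshed plate has about 8 degrees of play. Mesh it 7 to 9 mm deep, above the forks, turn plate and hub till the tab is over its fork, then lower it. The second plate meshes within about 12 degrees of its final angle.
- low_fork (a point): Low fork: the point midway between two upright round steel pins (6 mm in diameter, 26 mm between centres so a 20 mm gap) 40 mm from the hub axis along the jig's +x, at 51 mm above the bench; pin tops at 53 mm.
- tall_fork (a point): Tall fork: the point midway between two upright square dark steel posts (8 x 8 mm, 28 mm between centres so a 20 mm gap) 44 mm from the hub axis along the jig's -x, at the height of their tops, 64 mm above the bench.
- thin_plate: Bare steel toothed ring, 6 mm thick, about 60 g, on stand_a (underside at 34 mm). Origin at the centre of its underside, z up (keep it so). Two flats facing +y and -y, 26 mm long, 50 mm apart: grip there. Bore 40 mm, six inner teeth 6 mm wide, in to radius 14.5 mm, at 30, 90, 150.. degrees from x. Tab 16 mm wide to +x, ending 46 mm from the centre. Home: underside at 45 mm.
- thin_plate_tab (a point): Point in the thin plate's tab, 42 mm from the plate's centre along its +x, at mid thickness.
- thick_disc: Dark steel toothed ring with cork lining, 10 mm thick, about 110 g, on stand_b (underside at 34 mm). Origin at the centre of its underside, z up (keep it so). Two flats facing +y and -y, 26 mm long, 60 mm apart: grip there. Bore 40 mm, six inner teeth like the thin plate's. Tab 16 mm wide to +x, ending 50 mm from the centre. Home on the thin plate: underside at 51 mm.
- thick_disc_tab (a point): Point in the thick disc's tab, 46 mm from the disc's centre along its +x, at mid thickness.
- stand_a: Fixed black plastic parts stand for the thin plate: foot 60 mm in diameter and 6 mm high, column 36 mm in diameter to 34 mm (the plate lies on it), stub 18 mm in diameter on to 44 mm. Origin at the centre of its underside.
- stand_b: Fixed black plastic parts stand for the thick disc, same shape. Origin at the centre of its underside.
- phone: Bystander: phone lying flat, 150 x 73 x 9 mm, origin at the centre of its underside.
- spare_ring: Bystander: brass ring, 34 mm across, 8 mm high, origin at the centre of its underside.
- hex_key: Bystander: dark steel hex key lying flat, 60 x 20 x 6 mm.
- screwdriver: Bystander: screwdriver lying flat.
- notebook: Bystander: open notebook, 150 x 210 x 10 mm.
- screw_cup: Bystander: clear cup, 60 mm across, 35 mm high.
- wash_bottle: Bystander: white bottle with blue cap, 60 mm across, 160 mm high.

How it is judged (in metres and radians):
On the way, in this order (a step that is already met when the one before it is completed fails the run):
1. the thin plate is fully home on the shoulder with its tab in the low fork, let go (z of thin_plate in the frame of jig between 0.042 and 0.047 m and horizontal distance between thin_plate and jig below 0.0035 m and angle between thin_plate's own z axis and vertical below 0.07 rad and y of thin_plate_tab in the frame of jig between -0.006 and 0.006 m and x of thin_plate_tab in the frame of jig above 0.03 m and linear speed of thin_plate below 0.01 m/s and contact force between the fingers and thin_plate below 0.1 N), for 0.2 s.
2. then the thick disc is fully home on it with its tab in the tall fork, let go (all of step 1 and z of thick_disc in the frame of jig between 0.048 and 0.053 m and horizontal distance between thick_disc and jig below 0.0035 m and angle between thick_disc's own z axis and vertical below 0.07 rad and y of thick_disc_tab in the frame of jig between -0.006 and 0.006 m and x of thick_disc_tab in the frame of jig below -0.03 m and linear speed of thick_disc below 0.01 m/s and contact force between the fingers and thick_disc below 0.1 N), for 0.2 s.
At the end, for the whole second after the job is handed in: Thin plate home on the shoulder and thick disc home on it (undersides less than 2 mm high), each within 3.5 mm of the hub axis, level within 0.07 rad, tab point within 6 mm sideways of the middle of its fork (thin: low, disc: tall), both released and at rest (all of step 2); the robot touches nothing.
It fails at once if more than 35 N between the thin plate and the jig or hub (contact force between thin_plate and jig above 35 N).
It fails at once if more than 35 N between the thick disc and the jig or hub (contact force between thick_disc and jig above 35 N).
It fails at once if more than 35 N between the arm or fingers and the jig or hub (contact force between any of the arm, the fingers and jig above 35 N).
It fails at once if a plate falls onto the hub (faster than 0.3 m/s on the splines) ((horizontal distance between thin_plate and jig below 0.012 m and z of thin_plate in the frame of jig below 0.074 m and linear speed of thin_plate above 0.3 m/s) or (horizontal distance between thick_disc and jig below 0.012 m and z of thick_disc in the frame of jig below 0.074 m and linear speed of thick_disc above 0.3 m/s)).
It fails at once if a bystander is pushed more than 30 mm (distance of any of phone, spare_ring, hex_key, screwdriver, notebook, screw_cup, wash_bottle from where it was at the start of the episode above 0.03 m).
It also fails if it takes over 67 s, if anything falls off the work surface, if the arm or the gripper's body presses on something with over 40 N, if the wrist force passes 120 N, or if a joint passes its speed limit or range.

## Robot

A 6-joint arm with a two-finger parallel gripper is mounted at the origin on the work surface. World frame = base frame: x ahead of the robot, y to its left, z up, the work surface at z = 0. Lengths are in mm, angles in rad, forces in N, time in s.
With the tool pointing down it reaches from about 275 to 750 mm from the base axis. Payload 10.2 kg.
Tool frame: the origin (TCP) lies where the fingers leave the gripper's body, on its centre line; the fingertips stand 73 mm ahead of it and the grasp point (between the pads) lies 54 mm ahead of it; y points along the fingers, x is the direction in which the jaws open and shut, and the axes are right-handed (so a half turn about y gives the same grasp; the last joint's range is limited). The gripper opens to 85 mm and grips with 20 to 120 N. Pads are 22 mm wide; open, the fingers measure 114 mm over their backs; the gripper's body (76 mm by 85 mm) begins 54 mm behind the grasp point. The pads swing forward as they close: fully open they stand 13 mm farther back than shut.
Start: joints at [1.094, 0.313, 1.498, -0, 1.331, -0.223], TCP at [131.832, 508.185, 303.894] pointing down, gripper open.
Joint ranges: [-2.94, 2.94], [-0.97, 2.17], [0.19, 2.56], [-1.23, 4.37], [0.02, 3.11], [-2.88, 2.88]. Speed limits (rad/s): [2.39, 2.39, 3.01, 3.14, 3.14, 3.14].

## Interface

Orientations are given as a unit quaternion [w, x, y, z].
In Python, from rig import sense, capture, finish_job gives the robot as it stands. The module is installed in compiled form; this text tells all that it offers.
- The arm moves only by the shell command python3 -m pendant 'ROWS' [FORCE]. ROWS is JSON, one flat list of numbers, 7 for each row, row after row: the shift along the tool's x, y, z each as a share of 150 mm, from -1 to 1, then the turn, a rotation vector about the tool's x, y, z each as a share of pi rad, from -1 to 1, then the opening, from 0 (shut) to 1 (fully open). In form: [tx, ty, tz, wx, wy, wz, grip, tx, ty, tz, wx, wy, wz, grip, ...]. A call has 1 to 8 rows; each row is the pose to reach, as a shift and turn from the pose measured when the call began, along the tool's axes at that moment, turning the shorter way round; what a row does not reach only later rows make up. A row lasts 1/8 s, in which the tool goes at most 62.5 mm and 10.7 degrees, less where a joint would pass 70% of its speed; a pose out of reach is approached as far as the arm can. A call with a number of a shift or a turn outside -1 to 1 is refused whole. A call with a gripper value outside its range is refused whole. The fingers move at their own pace and stop on an object; FORCE is the grip in N (left out, the last holds). Time passes only in rows, so rows that repeat a pose let the fingers close. It gives the time, the measured TCP pose, the force and the opening at its end, in the units of the state.
- sense(): the state, without advancing time (a new reading comes with each control period).
- capture(name): name is "side" or "top"; returns a dict with "frame" (480x640x3 uint8, red, green, blue), "mtx" (3x3 intrinsics, pixels), "rvec" (rotation vector, rad) and "tvec" (3), from world to camera coordinates, as OpenCV has them. Camera axes: x right, y down, z forward; pixel columns grow to the right and rows downward; lengths in mm; the calibration is good to about 2 mm. A picture is of the moment at which its call begins. There is no depth.
- finish_job(): hands the job in, once; it reports no verdict.
The state is a dict: "time_s": time; "joints": joint angles; "dq": joint speeds; "tau": joint torques, N m; "eef_pos": TCP position; "ee_rot": TCP orientation; "force": force on the tool from outside, world axes, zero at the start; "wrist_torque": the same for the moment, N m; "grip_width": opening from 0.0 (shut) to 1.0 (fully open).
Only numpy, scipy, OpenCV 4.12 (cv2) and the standard library are available. Lean on these libraries where they do the work, as an engineer would, in place of code of your own. Each camera call takes 0.05 s, during which the arm holds its last target. There are 200 camera calls.

## Working session

There is one attempt and no reset: what is moved stays moved. The work goes in short steps, Python scripts to look and compute and a shell command to move; the robot and the scene stay as the last step left them, time stands still between calls to the robot, and variables do not carry over. Pictures are saved under pics/ and viewed, about 8 in all and at most 12, crops included, and the job is handed in when it is done.

```bash
mkdir -p pics
cat > h.py <<'E'
from rig import sense,capture
import numpy as np,cv2
from scipy.spatial.transform import Rotation as R
def px2w(c,uv,z):
    Rm=cv2.Rodrigues(np.array(c['rvec'],float))[0];t=np.array(c['tvec'],float).reshape(3)
    u=cv2.undistortPoints(np.array([[uv]],float),np.array(c['mtx'],float),None)[0,0]
    d=Rm.T@np.array([u[0],u[1],1]);o=-Rm.T@t
    return o+d*(z-o[2])/d[2]
def w2px(c,P):
    return cv2.projectPoints(np.array(P,float).reshape(-1,3),np.array(c['rvec'],float),np.array(c['tvec'],float),np.array(c['mtx'],float),None)[0].reshape(-1,2)
def tcp():
    s=sense();q=s['ee_rot'];return s,np.array(s['eef_pos']),R.from_quat([q[1],q[2],q[3],q[0]])
def rel(P,yaw=None):
    """row for target TCP world P, tool pointing down with tool x at world angle yaw (deg)"""
    s,p,r=tcp();sh=r.inv().apply(np.array(P)-p)/150
    M=r.as_matrix();cur=np.degrees(np.arctan2(M[1,0],M[0,0]))
    if yaw is None: yaw=cur
    y=np.radians(yaw);T=R.from_matrix(np.array([[np.cos(y),np.sin(y),0],[np.sin(y),-np.cos(y),0],[0,0,-1]]))
    print('pos',p.round(1),'yaw',round(cur,2),'F',np.round(s['force'],2),'row',sh.round(4),((r.inv()*T).as_rotvec()/np.pi).round(4),'t',s['time_s'],'g',s['grip_width'])
E
python3 - <<'E'
from h import *
for n in('top','side'):
    c=capture(n);cv2.imwrite(f'pics/{n}0.png',c['frame'][:,:,::-1])
    print(n,c['mtx'],-cv2.Rodrigues(np.array(c['rvec'],float))[0].T@np.array(c['tvec']).reshape(3))
print(sense());rel([131,508,303])
E
```

```text
top [[469.969746     0.         315.72819385]
 [  0.         469.969746   238.49939897]
 [  0.           0.           1.        ]] [ 429.46490386   78.51865453 1089.56262028]
side [[602.16353427   0.         325.40689388]
 [  0.         602.16353427 240.12487419]
 [  0.           0.           1.        ]] [  43.04674309 -783.48190148  796.4131719 ]
{'time_s': 0.1, 'joints': array([ 1.09358945e+00,  3.13437758e-01,  1.49835406e+00,  5.25700141e-06,
        1.33098227e+00, -2.23394374e-01]), 'dq': array([ 6.29854469e-05, -2.06013079e-04, -2.42065803e-03,  3.70185586e-04,
        2.47725163e-04,  8.55029888e-04]), 'tau': array([ 1.92278261e-03, -4.12900651e+01, -2.60144538e+01, -1.97470026e-04,
        3.02296132e-03,  2.64569593e-05]), 'eef_pos': array([131.7686262 , 508.05267239, 303.37253375]), 'ee_rot': array([-0.55908779,  0.55943664,  0.43231619, -0.43307528]), 'force': array([-0.34576351, -0.41049716, -0.37876624]), 'wrist_torque': array([-0.04658207, -0.00404888,  0.0308154 ]), 'grip_width': 0.9993103542561338}
pos [131.8 508.1 303.4] yaw 75.46 F [-0.35 -0.41 -0.38] row [-0.0016  0.0025  0.0049] [-5.001e-01  3.000e-04 -3.000e-04] t 0.1 g 0.9993103542561338
```

View pics/top0.png

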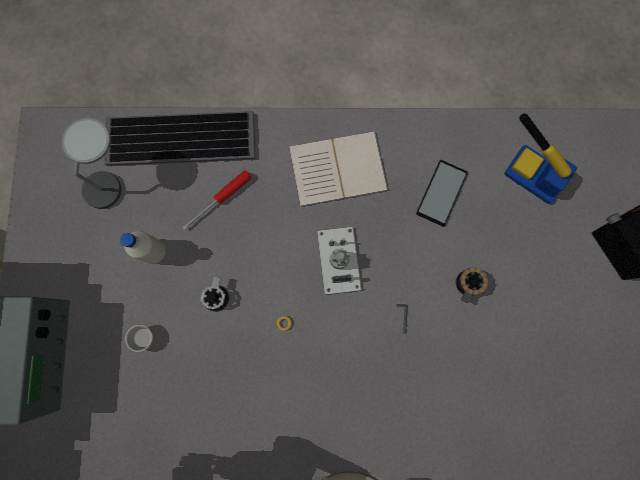

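View pics/side0.png

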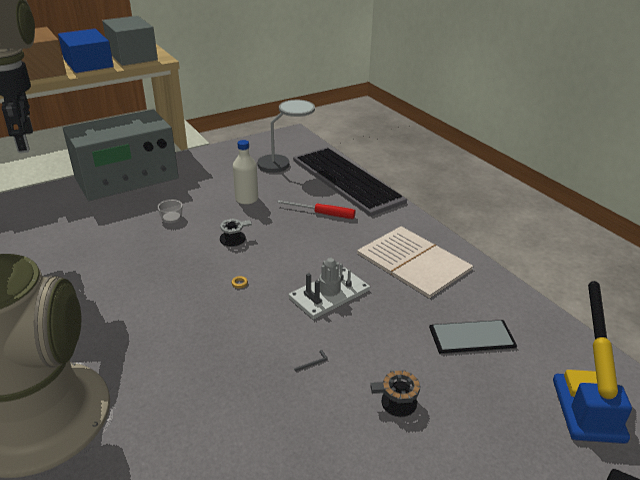

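The top view shows the jig at (339,261), low pins towards the image top and the tall posts at (342,280). The thin plate is at (215,297) with its tab up, and the thick disc is at (473,282) with its tab down. I'll enlarge these three areas.

Run:
```python
s=open('h.py').read()
s=s.replace("[[np.cos(y),np.sin(y),0],[np.sin(y),-np.cos(y),0],[0,0,-1]]","[[np.cos(y),0,-np.sin(y)],[np.sin(y),0,np.cos(y)],[0,-1,0]]")
s+='''
def crop(img,cx,cy,h,size):
    c=img[cy-h:cy+h,cx-h:cx+h,::-1];return cv2.resize(c,(size,size),interpolation=cv2.INTER_CUBIC)
'''
open('h.py','w').write(s)
from h import *
a=cv2.imread('pics/top0.png')[:,:,::-1];b=cv2.imread('pics/side0.png')[:,:,::-1]
r1=np.hstack([crop(a,339,261,38,266),crop(a,215,295,22,266),crop(a,473,283,22,266)])
r2=np.hstack([crop(b,330,285,45,266),crop(b,235,230,25,266),crop(b,400,392,33,266)])
cv2.imwrite('pics/m1.png',np.clip(np.vstack([r1,r2])*1.5,0,255).astype(np.uint8))
```

```text
(no output)
```

View pics/m1.png

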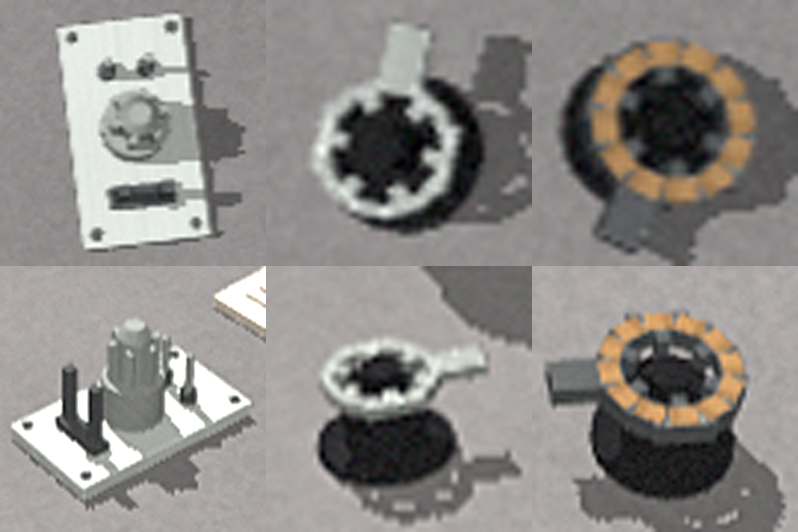

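```bash
cat > fit.py <<'E'
from h import *
T=capture('top');S=capture('side')
def circ(z,cx,cy,r): 
    a=np.linspace(0,2*np.pi,73);return np.c_[cx+r*np.cos(a),cy+r*np.sin(a),0*a+z]
def blob(c,m,ctr,h):
    k=np.zeros(m.shape,bool);k[ctr[1]-h:ctr[1]+h,ctr[0]-h:ctr[0]+h]=1
    m=(m&k).astype(np.uint8);n,l,st,_=cv2.connectedComponentsWithStats(m)
    i=1+np.argmax(st[1:,4]);ys,xs=np.where(l==i);return np.c_[xs,ys].astype(np.float32)
def hull_circle(c,pts,z):
    w=np.array([px2w(c,p,z)[:2] for p in pts],np.float32)
    return w
for name,c,jc,ac,bc in(('top',T,(339,261),(215,295),(473,283)),('side',S,(330,290),(235,230),(400,392))):
    f=c['frame'].astype(int);mn=f.min(2)
    w=hull_circle(c,blob(c,mn>150,jc,45 if name=='side' else 40),12)
    if name=='top':
        q=cv2.minAreaRect(w);print(name,'jig',q)
    else:
        w=w[np.linalg.norm(w,axis=1)>0];q=cv2.minAreaRect(w);print(name,'jig',q)
    w=hull_circle(c,blob(c,mn>125,ac,22),40)
    # fit circle of R: points of outer hull, robust: maximise count in disc radius 30 w/ tab excluded
    ctr=np.median(w,0)
    for _ in range(30):
        d=np.linalg.norm(w-ctr,axis=1);k=d<32
        h=cv2.convexHull(w[k])[:,0]; ctr=np.array(cv2.minEnclosingCircle(w[d<31])[0])*.5+ctr*.5
    d=np.linalg.norm(w-ctr,axis=1);tb=w[d>34]
    print(name,'thin',ctr,'r',np.percentile(d[d<32],95),'tab',tb.mean(0) if len(tb) else None,np.degrees(np.arctan2(*(tb.mean(0)-ctr)[::-1])) if len(tb) else None,d.max())
    m=(f[:,:,0]-f[:,:,2]>40)
    w=hull_circle(c,blob(c,cv2.morphologyEx(m.astype(np.uint8),cv2.MORPH_CLOSE,np.ones((3,3)))>0,bc,33),44)
    print(name,'disc',cv2.minEnclosingCircle(w),w.mean(0))
print('disc tab top',px2w(T,(464.6,301.2),44),'thin tab',px2w(T,(216.8,277.6),40))
print('nose top',px2w(T,(301+137*76/266,223+108*76/266),88))
E
python3 fit.py
```

```text
top jig ((572.727294921875, 18.002643585205078), (146.8065643310547, 79.51509094238281), 6.552735328674316)
top thin [490.81195068 320.03820801] r 12.964795936199591 tab None None 13.134303675940766
top disc ((521.265869140625, -281.3910827636719), 29.041852951049805) [ 521.80695 -280.87396]
side jig ((520.133056640625, 15.970657348632812), (43.607845306396484, 82.90070343017578), 6.398481369018555)
side thin [497.5647583  303.48794556] r 31.15927968223685 tab [466.9386  314.93036] 159.51352368293908 37.17085476658585
side disc ((521.6054077148438, -278.3869323730469), 29.970014572143555) [ 521.28955 -278.6198 ]
disc tab top [ 475.62732595 -258.16217987   44.        ] thin tab [528.30046356 291.95604439  40.        ]
nose top [574.93459905  18.85569067  88.        ]
```

```bash
cat > ov.py <<'E'
from fit import *
def ov(c,ctr,h,curves,size=266):
    k=size/(2*h);im=crop(c['frame'],ctr[0],ctr[1],h,size).copy();im=np.clip(im*1.5,0,255).astype(np.uint8)
    for P,col in curves:
        p=((w2px(c,P)+.5-[ctr[0]-h,ctr[1]-h])*k*16).astype(np.int32);cv2.polylines(im,[p],False,col,1,cv2.LINE_AA,4)
    return im
def plate(x,y,yaw,z,r,L):
    a=np.radians(yaw);M=np.array([[np.cos(a),-np.sin(a)],[np.sin(a),np.cos(a)]])
    t=np.c_[np.array([[r,8],[L,8],[L,-8],[r,-8]])@M.T+[x,y],[z]*4]
    return [(circ(z,x,y,r),(0,0,255)),(circ(z,x,y,20),(0,255,0)),(t,(255,0,0))]
def jig(x,y,yaw):
    a=np.radians(yaw);M=np.array([[np.cos(a),-np.sin(a)],[np.sin(a),np.cos(a)]])
    q=np.c_[np.array([[75,42],[75,-42],[-75,-42],[-75,42],[75,42]])@M.T+[x,y],[12]*5]
    p=lambda X,Y,r,z:circ(z,*(M@[X,Y]+[x,y]),r)
    return [(q,(0,0,255)),(p(0,0,7,88),(0,0,255)),(p(0,0,22,45),(255,0,0)),(p(40,13,3,53),(255,0,0)),(p(40,-13,3,53),(255,0,0)),(p(-44,14,4,64),(0,0,255)),(p(-44,-14,4,64),(0,0,255))]
E
python3 - <<'E' | tail -2
from ov import *
c0=px2w(T,(213.2,297.8),40);t=px2w(T,(216.8,277.6),40)
yaw=np.degrees(np.arctan2(t[1]-c0[1],t[0]-c0[0]));print(c0,t,yaw,np.linalg.norm(t-c0))
A=jig(573,18,6.5);B=plate(c0[0],c0[1],yaw,40,27.5,46);C=plate(521.4,-280,154.5,44,31,50)
r=[np.hstack([ov(T,(339,261),38,A),ov(T,(215,295),22,B),ov(T,(473,283),22,C)]),np.hstack([ov(S,(330,285),45,A),ov(S,(235,230),25,B),ov(S,(400,392),33,C)])]
cv2.imwrite('pics/m2.png',np.vstack(r))
E
```

```text
nose top [574.93459905  18.85569067  88.        ]
[483.50829796 298.2953231   40.        ] [528.30046356 291.95604439  40.        ] -8.05537342131118 45.23852952933287
```

View pics/m2.png

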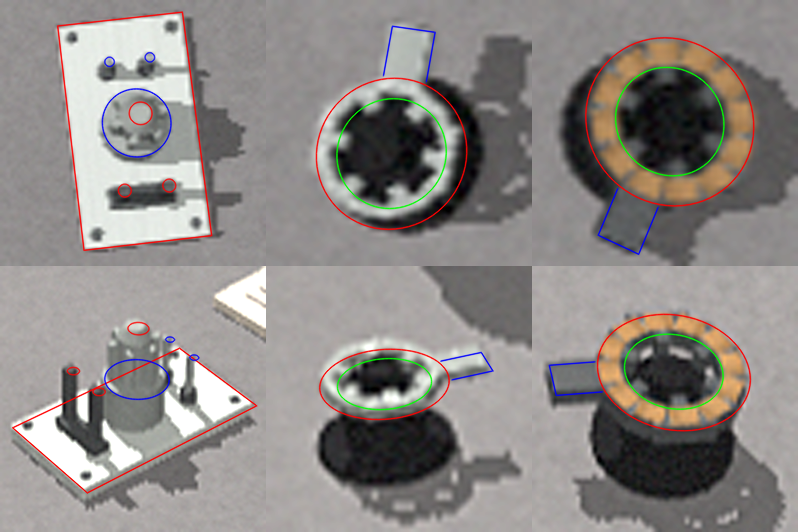

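Overlays of the fitted models match to about 1 mm in both views. Jig is at (573,18) with yaw 6.5°, the thin plate at (483.5,299) with yaw −8°, and the disc at (521.4,−280) with yaw 154.5°.

```bash
python3 -c "
from h import *
rel([483.5,298.8,150],82)
rel([483.5,298.8,87],82)"
```

```text
pos [131.8 508.1 303.7] yaw 75.46 F [ 0.35  0.11 -0.77] row [-0.7617  1.0248 -2.6201] [-0.     -0.0364 -0.0001] t 0.3 g 0.9974602052258966
pos [131.8 508.1 303.7] yaw 75.46 F [ 0.35  0.11 -0.77] row [-0.7615  1.4448 -2.6201] [-0.     -0.0364 -0.0001] t 0.3 g 0.9974602052258966
```

```bash
python3 -m pendant '[-0.27,0.34,-0.93,0,-0.013,0,1,-0.27,0.34,-0.93,0,-0.013,0,1,-0.27,0.34,-0.93,0,-0.013,0,1]' && python3 -m pendant '[-0.25,0.34,-0.87,0,-0.012,0,1,-0.25,0.34,-0.87,0,-0.012,0,1,-0.25,0.34,-0.87,0,-0.012,0,1]' && python3 -c "
from h import *
rel([483.5,298.8,130],82)"
```

```text
time_s: 0.68
eef_pos: [258.4, 432.3, 251.7]
ee_rot: [-0.551, 0.551, 0.443, -0.444]
force: [0.4, 0.3, -0.3]
grip_width: 1.0
time_s: 1.05
eef_pos: [379.7, 366.1, 199.4]
ee_rot: [-0.543, 0.543, 0.452, -0.454]
force: [-0.4, -0.0, 1.0]
grip_width: 1.002
pos [379.7 366.1 199.4] yaw 79.67 F [-0.39 -0.02  0.97] row [-0.3157  0.4623 -0.7618] [-0.0006 -0.0129 -0.0009] t 1.05 g 1.0024466116779083
```

Good tracking. Going over the plate, then down with a check.

```bash
python3 -m pendant '[-0.316,0.3,-0.762,0,-0.013,0,1,-0.316,0.4,-0.762,0,-0.013,0,1,-0.316,0.46,-0.762,0,-0.013,0,1,-0.316,0.46,-0.762,0,-0.013,0,1]'
python3 - <<'E'
from ov import *
rel([483.5,298.8,87],82)
B=plate(483.5,298.8,-8,40,27.5,46)
cv2.imwrite('pics/m3.png',np.hstack([ov(T,(215,295),45,B,400),ov(S,(235,220),45,B,400)]))
E
```

```text
time_s: 1.55
eef_pos: [482.9, 298.9, 129.5]
ee_rot: [0.534, -0.534, -0.462, 0.466]
force: [-0.1, -0.5, -0.2]
grip_width: 0.998
top jig ((587.8360595703125, 20.51382827758789), (116.68140411376953, 81.7607650756836), 6.7175612449646)Traceback (most recent call last):
  File "<stdin>", line 1, in <module>
  File "ov.py", line 1, in <module>
    from fit import *
  File "fit.py", line 19, in <module>
    w=hull_circle(c,blob(c,mn>125,ac,22),40)
                    ~~~~^^^^^^^^^^^^^^^^
  File "fit.py", line 8, in blob
    i=1+np.argmax(st[1:,4]);ys,xs=np.where(l==i);return np.c_[xs,ys].astype(np.float32)
        ~~~~~~~~~^^^^^^^^^^
    return _wrapfunc(a, 'argmax', axis=axis, out=out, **kwds)
    return bound(*args, **kwds)
ValueError: attempt to get argmax of an empty sequence
```

```bash
python3 - <<'E'
s=open('fit.py').read();i=s.index('for name');open('fit.py','w').write(s[:i])
E
python3 - <<'E'
from ov import *
rel([483.5,298.8,87],82)
B=plate(483.5,298.8,-8,40,27.5,46)
cv2.imwrite('pics/m3.png',np.hstack([ov(T,(215,295),45,B,400),ov(S,(235,220),45,B,400)]))
E
```

```text
pos [482.8 300.  131.6] yaw 82.11 F [-0.13  0.22 -0.31] row [-0.0064  0.297  -0.0057] [-0.0002  0.0006 -0.0006] t 1.75 g 0.9992861359758105
```

View pics/m3.png

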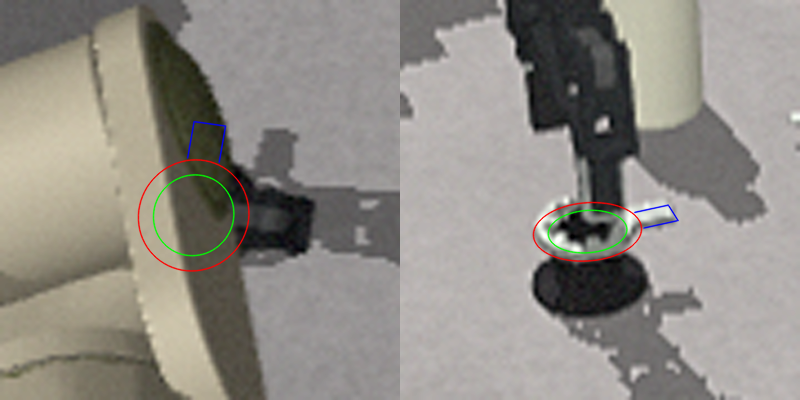

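```bash
python3 -m pendant '[-0.006,0.15,-0.006,0,0,0,1,-0.006,0.297,-0.006,0,0,0,1,-0.006,0.297,-0.006,0,0,0,1]' 60
python3 - <<'E'
from ov import *
rel([483.5,298.8,87],82)
B=plate(483.5,298.8,-8,40,27.5,46)
for s in(-1,1):
    a=np.radians(82);n=np.array([-np.sin(a),np.cos(a)]);f=np.array([483.2,298.8])+s*47*np.array([np.cos(a),np.sin(a)])
    q=[[*(f+n*11),27],[*(f+n*11),60],[*(f-n*11),60],[*(f-n*11),27],[*(f+n*11),27]];B.append((np.array(q),(0,255,255)))
cv2.imwrite('pics/m4.png',ov(S,(235,220),35,B,500))
E
```

```text
time_s: 2.12
eef_pos: [482.5, 299.4, 86.7]
ee_rot: [-0.533, 0.533, 0.463, -0.466]
force: [0.2, 0.2, -0.2]
grip_width: 0.998
pos [483.6 299.5  88.2] yaw 82.16 F [ 0.01 -0.13  0.53] row [-0.0046  0.0081 -0.    ] [ 0.0002  0.0009 -0.0004] t 2.225 g 1.0008451448948232
```

View pics/m4.png

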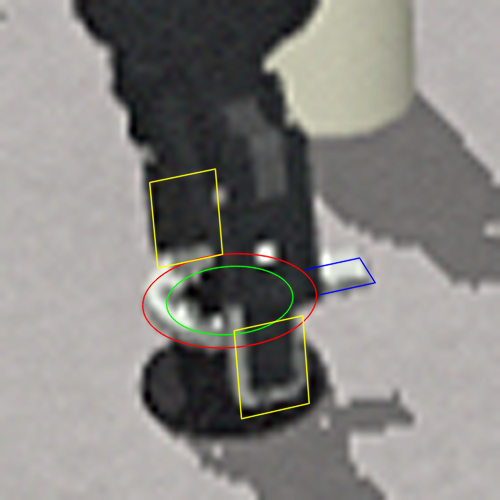

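The fingers line up with the predicted outlines at the flats, so I'll grip and lift.

```bash
python3 -m pendant '[0,0,0,0,0,0,0.3,0,0,0,0,0,0,0.3,0,0,0,0,0,0,0.3,0,0,0,0,0,0,0.3,0,0,0,0,0,0,0.3]' 60 && python3 -m pendant '[0,-0.1,0,0,0,0,0.3,0,-0.3,0,0,0,0,0.3,0,-0.5,0,0,0,0,0.3]'
python3 - <<'E'
from h import *
rel([573,18,140],96.5)
E
```

```text
time_s: 2.85
eef_pos: [483.9, 299.7, 89.4]
ee_rot: [-0.532, 0.534, 0.465, -0.464]
force: [-2.4, -0.5, 8.7]
grip_width: 0.571
time_s: 3.22
eef_pos: [483.8, 299.7, 166.2]
ee_rot: [-0.532, 0.534, 0.465, -0.464]
force: [0.0, 0.2, -0.2]
grip_width: 0.569
pos [483.8 299.7 166.2] yaw 82.15 F [ 0.02  0.2  -0.24] row [-1.7792  0.1772 -0.8454] [ 0.0007 -0.0797 -0.0002] t 3.225 g 0.5687367584749036
```

```bash
python3 -m pendant '[-0.89,0.04,-0.42,0,-0.04,0,0.3,-0.89,0.04,-0.42,0,-0.04,0,0.3,-0.89,0.04,-0.42,0,-0.04,0,0.3]' && python3 -c "
from h import *
rel([573.3,18.2,155],96.5)"
```

```text
time_s: 3.6
eef_pos: [528.8, 156.1, 161.4]
ee_rot: [-0.502, 0.505, 0.497, -0.496]
force: [-0.1, -0.1, -1.4]
grip_width: 0.568
pos [528.8 156.1 161.4] yaw 89.19 F [-0.13 -0.06 -1.45] row [-0.9148  0.0446 -0.3094] [ 0.0011 -0.0406 -0.0003] t 3.6 g 0.5681089260028053
```

```bash
python3 -m pendant '[-0.915,0.044,-0.309,0,-0.041,0,0.3,-0.915,0.044,-0.309,0,-0.041,0,0.3,-0.915,0.044,-0.309,0,-0.041,0,0.3,-0.915,0.044,-0.309,0,-0.041,0,0.3]'
python3 - <<'E'
from ov import *
rel([573.3,18.2,140],96.5)
s,p,r=tcp()
B=plate(p[0],p[1],6.5,p[2]-54.6+6,27.5,46)+[(circ(p[2]-54.6,p[0],p[1],27.5),(0,255,255))]+jig(573.3,18.2,6.5)
cv2.imwrite('pics/m5.png',ov(S,(332,265),45,B,600))
E
```

```text
time_s: 4.1
eef_pos: [573.5, 17.3, 155.6]
ee_rot: [-0.47, 0.472, 0.528, -0.527]
force: [-1.0, 0.6, -0.9]
grip_width: 0.567
pos [572.9  19.2 155.4] yaw 96.61 F [ 0.62  0.99 -1.18] row [-0.0071  0.1027 -0.0012] [ 0.0011  0.0006 -0.0003] t 4.2 g 0.5701663301589341
```

View pics/m5.png

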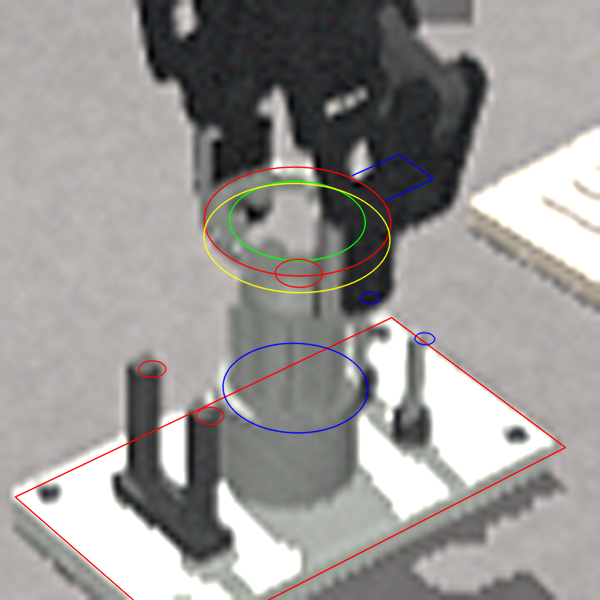

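Run:
```python
from ov import *
for n,c,h,o,ps in(('top',T,38,(339,261),[(71,38),(171,26),(97,235),(196,223)]),('side',S,45,(330,285),[(27,161),(58,210),(235,134),(175,87)])):
    g=cv2.imread(f'pics/{n}0.png',0).astype(float);W=[]
    for p in ps:
        q=np.array(o)-h+np.array(p)*2*h/266-.5;x,y=q.round().astype(int)
        w=np.clip(170-g[y-2:y+3,x-2:x+3],0,None) ;yy,xx=np.mgrid[y-2:y+3,x-2:x+3]
        e=np.array([(w*xx).sum(),(w*yy).sum()])/w.sum() if w.sum()>0 else q
        W.append(px2w(c,e,12)[:2]);print(n,q.round(1),e.round(2),W[-1].round(1),w.sum())
    W=np.array(W);print(W.mean(0),'diags',(W[0]+W[3])/2,(W[1]+W[2])/2)
```

```text
top [320.8 233.4] [321.05 233.22] [634.6  58.4] 1165.0
top [349.4 229.9] [349.32 230.14] [642.   -7.7] 1406.0
top [328.2 289.6] [328.14 289.68] [503.3  42.6] 1357.0
top [356.5 286.2] [356.35 286.19] [511.2 -22.1] 1140.0
[572.77784505  17.81431225] diags [572.91407007  18.18736305] [572.64162004  17.44126146]
side [293.6 294. ] [293.78 293.45] [503.7  47.6] 953.0
side [304.1 310.6] [304.02 311.09] [494.2  -9.7] 1797.0
side [364.  284.8] [364.01 284.75] [643.1  -2.5] 871.0
side [343.7 268.9] [343.35 268.99] [635.9  64.7] 1194.0
[569.21725744  25.04138558] diags [569.79643835  56.1856216 ] [568.63807652  -6.10285044]
```

Top and side calibrations disagree on the jig's y by about 4 mm: 18 from the top, 22 from the side. I'll use the middle, lower the bore over the nose without reaching the teeth, and centre by side force.

```bash
cat > st.py <<'E'
from h import *
import sys
s,p,r=tcp();M=r.as_matrix();print('pos',p.round(1),'under',round(p[2]-54.6,1),'tabyaw',round(np.degrees(np.arctan2(M[1,0],M[0,0]))-90,2),'F',np.round(s['force'],1),'T',np.round(s['wrist_torque'],2),'g',round(s['grip_width'],3),'t',s['time_s'])
E
python3 -c "
from h import *
rel([573.3,20,134],96.5)"
python3 -m pendant '[0.006,0.03,0,0,0,0,0.3,0.006,0.07,0,0,0,0,0.3,0.006,0.1,0,0,0,0,0.3,0.006,0.12,0,0,0,0,0.3,0.006,0.13,0,0,0,0,0.3,0.006,0.14,0,0,0,0,0.3]' && python3 st.py; python3 -c "
from h import *
rel([573.3,20,133],96.5)"
```

```text
pos [572.9  19.7 155.3] yaw 96.67 F [ 0.14 -0.63 -0.99] row [ 0.0021  0.1423 -0.0023] [ 0.0011  0.001  -0.0003] t 4.3 g 0.5684910924671664
time_s: 5.05
eef_pos: [573.0, 20.4, 134.6]
ee_rot: [-0.469, 0.471, 0.529, -0.528]
force: [-1.9, -0.7, 3.4]
grip_width: 0.568
pos [573.   20.4 134.6] under 80.0 tabyaw 6.67 F [-1.9 -0.7  3.4] T [-0.18  0.31 -0.02] g 0.568 t 5.05
pos [573.   20.4 134.6] yaw 96.67 F [-1.92 -0.67  3.37] row [-0.0029  0.0107 -0.0019] [ 0.0011  0.0009 -0.0004] t 5.05 g 0.5683380042795536
```

```bash
python3 -m pendant '[0,0,0.01,0,0,0,0.3,0,0,0.01,0,0,0,0.3]' && python3 st.py;  python3 -m pendant '[0,0,0.01,0,0,0,0.3,0,0,0.01,0,0,0,0.3]' && python3 st.py
```

```text
time_s: 5.3
eef_pos: [571.7, 20.1, 134.9]
ee_rot: [-0.469, 0.472, 0.529, -0.527]
force: [0.3, -1.5, 1.3]
grip_width: 0.569
pos [571.7  20.1 134.9] under 80.3 tabyaw 6.67 F [ 0.3 -1.5  1.3] T [-0.25 -0.2   0.01] g 0.569 t 5.3
time_s: 5.55
eef_pos: [570.1, 19.9, 134.9]
ee_rot: [-0.469, 0.472, 0.529, -0.527]
force: [0.2, -0.7, 1.1]
grip_width: 0.569
pos [570.1  19.9 134.9] under 80.3 tabyaw 6.66 F [ 0.2 -0.7  1.1] T [-0.16 -0.11 -0.02] g 0.569 t 5.55
```

```bash
python3 -m pendant '[0,0,0.01,0,0,0,0.3,0,0,0.01,0,0,0,0.3]' >/dev/null; python3 st.py;  python3 -m pendant '[0,0,0.01,0,0,0,0.3,0,0,0.01,0,0,0,0.3]' >/dev/null; python3 st.py
```

```text
pos [568.8  19.7 135.1] under 80.5 tabyaw 6.66 F [ 3.2 -1.9  2.6] T [-0.11 -0.49 -0.  ] g 0.57 t 5.8
pos [568.   19.4 135.5] under 80.9 tabyaw 6.65 F [ 7.1 -1.4  1.8] T [-0.1  -0.98  0.02] g 0.567 t 6.05
```

```bash
python3 -m pendant '[-0.01,0,-0.01,0,0,0,0.3,-0.01,0,-0.01,0,0,0,0.3]' >/dev/null; python3 st.py;  python3 -m pendant '[-0.01,0,0,0,0,0,0.3,-0.01,0,0,0,0,0,0.3]' >/dev/null; python3 st.py
```

```text
pos [569.1  18.1 135. ] under 80.4 tabyaw 6.65 F [ 0.4 -0.4 -0.7] T [-0.04  0.01  0.05] g 0.569 t 6.3
pos [569.1  16.6 134.8] under 80.2 tabyaw 6.64 F [-0.5 -0.4 -0.8] T [-0.02  0.04  0.02] g 0.565 t 6.55
```

```bash
python3 -m pendant '[-0.01,0,-0.012,0,0,0,0.3,-0.01,0,-0.012,0,0,0,0.3]' >/dev/null; python3 st.py;  python3 -m pendant '[-0.007,0,0,0,0,0,0.3,-0.007,0,0,0,0,0,0.3]' >/dev/null; python3 st.py
```

```text
pos [571.1  15.3 134.7] under 80.1 tabyaw 6.64 F [ 0.5 -0.7 -0.9] T [ 0.09 -0.02  0.02] g 0.564 t 6.8
pos [571.2  14.6 134.7] under 80.1 tabyaw 6.64 F [-0.6  3.9 -0.6] T [ 0.69 -0.03 -0.01] g 0.573 t 7.05
```

```bash
python3 -m pendant '[0.018,0,0,0,0,0,0.3,0.018,0.01,0,0,0,0,0.3,0.018,0.02,0,0,0,0,0.3,0.018,0.02,0,0,0,0,0.3]' >/dev/null; python3 st.py;  python3 -m pendant '[0,0.004,0,0,0,0,0.3,0,0.008,0,0,0,0,0.3,0,0.008,0,0,0,0,0.3]' >/dev/null; python3 st.py
```

```text
pos [570.9  17.1 131.6] under 77.0 tabyaw 6.63 F [ 0.3 -0.8 -0.8] T [ 0.    0.02 -0.02] g 0.569 t 7.55
pos [571.   17.1 130.6] under 76.0 tabyaw 6.63 F [-1.4 -0.6  4.1] T [ 0.07  0.2  -0.02] g 0.568 t 7.925
```

```bash
for k in 1; do python3 -m pendant '[0,0,0,0,-0.0167,0,0.3,0,0,0,0,-0.0333,0,0.3]' >/dev/null; python3 st.py; python3 -m pendant '[0,0,0,0,-0.0167,0,0.3,0,0,0,0,-0.0333,0,0.3]' >/dev/null; python3 st.py; python3 -m pendant '[0,0,0,0,-0.0167,0,0.3,0,0,0,0,-0.0333,0,0.3]' >/dev/null; python3 st.py; done
```

```text
pos [571.2  17.1 130.9] under 76.3 tabyaw 12.72 F [-0.5 -0.4  0.9] T [ 0.07 -0.02  0.01] g 0.569 t 8.175
pos [571.5  17.1 131.2] under 76.6 tabyaw 18.81 F [0.7 1.6 1.9] T [ 0.2  -0.02 -0.04] g 0.57 t 8.425
pos [571.8  17.2 131.3] under 76.7 tabyaw 24.9 F [1.5 0.7 1.2] T [ 0.17 -0.1   0.01] g 0.573 t 8.675
```

```bash
python3 -m pendant '[0,0.007,0.004,0,0,0,0.3,0,0.007,0.004,0,0,0,0.3]' >/dev/null; python3 st.py; python3 -m pendant '[0,0.003,0,0,-0.0167,0,0.3,0,0.003,0,0,-0.0333,0,0.3]' >/dev/null; python3 st.py; python3 -m pendant '[0,0.003,0,0,-0.0167,0,0.3,0,0.003,0,0,-0.0333,0,0.3]' >/dev/null; python3 st.py
```

```text
pos [571.6  17.  130.5] under 75.9 tabyaw 24.84 F [1.  2.  4.1] T [ 0.32 -0.19 -0.06] g 0.57 t 8.925
pos [571.7  17.  130.3] under 75.7 tabyaw 30.88 F [0.5 1.1 4. ] T [ 0.22 -0.05 -0.07] g 0.571 t 9.175
pos [571.9  16.8 130.1] under 75.5 tabyaw 36.92 F [ 1.3 -0.   4.2] T [ 0.12 -0.19 -0.05] g 0.567 t 9.425
```

```bash
python3 -m pendant '[0,0.003,0.003,0,0.0167,0,0.3,0,0.003,0.003,0,0.0333,0,0.3]' >/dev/null; python3 st.py; for i in 1; do python3 -m pendant '[0,0.003,0.001,0,0.0167,0,0.3,0,0.003,0.001,0,0.0333,0,0.3]' >/dev/null; python3 st.py; python3 -m pendant '[0,0.003,0.001,0,0.0167,0,0.3,0,0.003,0.001,0,0.0333,0,0.3]' >/dev/null; python3 st.py; done
```

```text
pos [571.5  16.4 129.8] under 75.2 tabyaw 30.8 F [-0.2  0.3  4.2] T [0.07 0.28 0.02] g 0.57 t 9.675
pos [571.3  16.1 129.6] under 75.0 tabyaw 24.67 F [-0.9 -0.1  5.5] T [-0.01  0.19  0.01] g 0.571 t 9.925
pos [571.1  15.8 129.5] under 74.9 tabyaw 18.54 F [-2.1 -1.6  5.4] T [-0.07  0.31  0.03] g 0.568 t 10.175
```

```bash
python3 -m pendant '[0.009,0.002,-0.003,0,0.0167,0,0.3,0.009,0.002,-0.003,0,0.0333,0,0.3]' >/dev/null; python3 st.py;  python3 -m pendant '[0,0.002,0,0,0.0167,0,0.3,0,0.002,0,0,0.0333,0,0.3]' >/dev/null; python3 st.py; python3 -m pendant '[0,0.002,0,0,0.0167,0,0.3,0,0.002,0,0,0.0333,0,0.3]' >/dev/null; python3 st.py
```

```text
pos [571.1  16.8 129.5] under 74.9 tabyaw 12.41 F [-0.2 -1.   6. ] T [-0.07  0.25  0.09] g 0.567 t 10.425
pos [571.1  16.5 129.5] under 74.9 tabyaw 6.28 F [-0.7 -0.7  4.8] T [-0.    0.13  0.02] g 0.572 t 10.675
pos [571.2  16.2 129.6] under 75.0 tabyaw 0.15 F [-0.4 -0.9  5.1] T [-0.24  0.09  0.02] g 0.57 t 10.925
```

```bash
python3 -m pendant '[0.006,0.002,0,0,0.0167,0,0.3,0.006,0.002,0,0,0.0333,0,0.3]' >/dev/null; python3 st.py;  python3 -m pendant '[0.002,0.002,0,0,0.0167,0,0.3,0.002,0.002,0,0,0.0333,0,0.3]' >/dev/null; python3 st.py; python3 -m pendant '[0.002,0.002,0,0,0.0167,0,0.3,0.002,0.002,0,0,0.0333,0,0.3]' >/dev/null; python3 st.py;python3 -m pendant '[0.002,0.002,0,0,0.0167,0,0.3,0.002,0.002,0,0,0.0333,0,0.3]' >/dev/null; python3 st.py
```

```text
pos [571.   16.9 129. ] under 74.4 tabyaw -5.98 F [ 0.2 -0.4 -0.5] T [ 0.02 -0.01  0.03] g 0.569 t 11.175
pos [570.6  17.  128.1] under 73.5 tabyaw -12.12 F [-0.2  0.  -0.3] T [0.02 0.01 0.02] g 0.571 t 11.425
pos [570.3  17.3 127.3] under 72.7 tabyaw -18.26 F [ 2.2  1.5 -0.8] T [ 0.25 -0.18  0.03] g 0.566 t 11.675
pos [570.6  17.6 126.9] under 72.3 tabyaw -24.37 F [1.7 2.8 1.7] T [ 0.24 -0.36  0.11] g 0.571 t 11.925
```

```bash
python3 -m pendant '[-0.002,0.01,-0.002,0,0,0,0.3,-0.002,0.02,-0.002,0,0,0,0.3,-0.002,0.028,-0.002,0,0,0,0.3,-0.002,0.028,-0.002,0,0,0,0.3]' >/dev/null; python3 st.py; python3 -m pendant '[0,0,0,0,-0.0167,0,0.3,0,0,0,0,-0.0333,0,0.3,0,0,0,0,-0.05,0,0.3,0,0,0,0,-0.0667,0,0.3]' >/dev/null; python3 st.py
```

```text
pos [570.9  17.4 122.8] under 68.2 tabyaw -24.35 F [0.7 4.5 4.2] T [ 0.77 -0.23  0.22] g 0.571 t 12.425
pos [570.3  16.9 122. ] under 67.4 tabyaw -12.25 F [ 0.2  0.3 -0.5] T [ 0.02 -0.05 -0.01] g 0.566 t 12.925
```

```bash
python3 -m pendant '[0,0,0,0,-0.02,0,0.3,0,0,0,0,-0.04,0,0.3,0,0,0,0,-0.06,0,0.3,0,0,0,0,-0.08,0,0.3,0,0,0,0,-0.1045,0,0.3,0,0,0,0,-0.1045,0,0.3]' >/dev/null; python3 st.py; python3 -c "
from h import *
rel([570.8,17.2,119],96.5)"
```

```text
pos [570.5  16.9 121.7] under 67.1 tabyaw 6.59 F [ 4.6  3.5 -1.5] T [ 0.59 -0.54 -0.04] g 0.571 t 13.675
pos [570.5  16.9 121.7] yaw 96.59 F [ 4.57  3.47 -1.46] row [ 0.0018  0.0181 -0.0019] [ 0.0019  0.0005 -0.0018] t 13.675 g 0.5712196138124952
```

```bash
python3 -m pendant '[0.004,0,-0.005,0,0,0,0.3,0.004,0.02,-0.005,0,0,0,0.3,0.004,0.04,-0.005,0,0,0,0.3,0.004,0.055,-0.005,0,0,0,0.3,0.004,0.065,-0.005,0,0,0,0.3]' >/dev/null; python3 st.py
```

```text
pos [571.1  17.5 111.6] under 57.0 tabyaw 6.59 F [-0.7 -0.3 -0.2] T [ 0.1   0.14 -0.03] g 0.57 t 14.3
```

```bash
python3 -m pendant '[0,0.01,0,0,0,0,0.3,0,0.02,0,0,0,0,0.3,0,0.03,0,0,0,0,0.3,0,0.036,0,0,0,0,0.3]' >/dev/null; python3 st.py;  python3 -m pendant '[0,0.008,0,0,0,0,0.3,0,0.016,0,0,0,0,0.3,0,0.02,0,0,0,0,0.3]' >/dev/null; python3 st.py
```

```text
pos [571.1  17.5 106.1] under 51.5 tabyaw 6.59 F [-0.5 -0.4 -0.7] T [-0.03  0.09 -0.04] g 0.57 t 14.8
pos [571.1  17.4 103.1] under 48.5 tabyaw 6.59 F [-1.2  0.3 -0.4] T [0.11 0.15 0.03] g 0.57 t 15.175
```

```bash
python3 -m pendant '[0,0.007,0,0,0,0,0.3,0,0.014,0,0,0,0,0.3,0,0.014,0,0,0,0,0.3]' >/dev/null; python3 st.py;  python3 -m pendant '[0,0.005,0,0,0,0,0.3,0,0.01,0,0,0,0,0.3]' >/dev/null; python3 st.py; python3 -m pendant '[0,0.003,0,0,0,0,0.3,0,0.003,0,0,0,0,0.3]' >/dev/null; python3 st.py
```

```text
pos [571.1  17.4 100.8] under 46.2 tabyaw 6.59 F [-0.5  0.1 -1.7] T [0.08 0.05 0.  ] g 0.566 t 15.55
pos [571.2  17.4  99.6] under 45.0 tabyaw 6.59 F [-0.9  0.8  3.5] T [ 0.04  0.31 -0.02] g 0.568 t 15.8
pos [571.2  17.4  99.3] under 44.7 tabyaw 6.59 F [-1.2  1.8  4.8] T [ 0.16  0.3  -0.01] g 0.571 t 16.05
```

```bash
python3 -m pendant '[0,0,0,0,0,0,0.75,0,0,0,0,0,0,1,0,0,0,0,0,0,1,0,0,0,0,0,0,1]' && python3 -m pendant '[0,-0.1,0,0,0,0,1,0,-0.4,0,0,0,0,1,0,-0.7,0,0,0,0,1]' >/dev/null; python3 st.py; python3 -c "
from h import *
rel([521.4,-279.8,150],64.5)"
```

```text
time_s: 16.55
eef_pos: [571.2, 17.4, 99.2]
ee_rot: [-0.468, 0.473, 0.528, -0.528]
force: [-0.5, -0.1, -0.9]
grip_width: 1.0
pos [570.5  18.  206.4] under 151.8 tabyaw 6.59 F [ 0.8  0.6 -0.1] T [ 0.01 -0.02 -0.02] g 0.998 t 16.925
pos [570.5  18.  206.4] yaw 96.59 F [ 0.8   0.56 -0.13] row [-1.9323  0.3843  0.555 ] [ 0.0023  0.1783 -0.0013] t 16.925 g 0.9978906445261156
```

```bash
python3 -m pendant '[-0.97,0,0.28,0,0.09,0,1,-0.97,0,0.28,0,0.09,0,1,-0.97,0,0.28,0,0.09,0,1]' >/dev/null
python3 - <<'E'
from ov import *
rel([521.4,-279.8,140],64.5)
A=jig(572,18,6.5);B=plate(572,18,6.5,51,27.5,46)
cv2.imwrite('pics/m6.png',np.hstack([crop(T['frame'],339,261,30,400),ov(T,(339,261),30,B,400)]))
E
```

```text
pos [ 545.1 -133.9  208.2] yaw 80.2 F [ 0.27  0.18 -0.26] row [-0.9834  0.4591 -0.0062] [ 0.0029  0.0872 -0.0011] t 17.4 g 0.9993827691302626
```

View pics/m6.png

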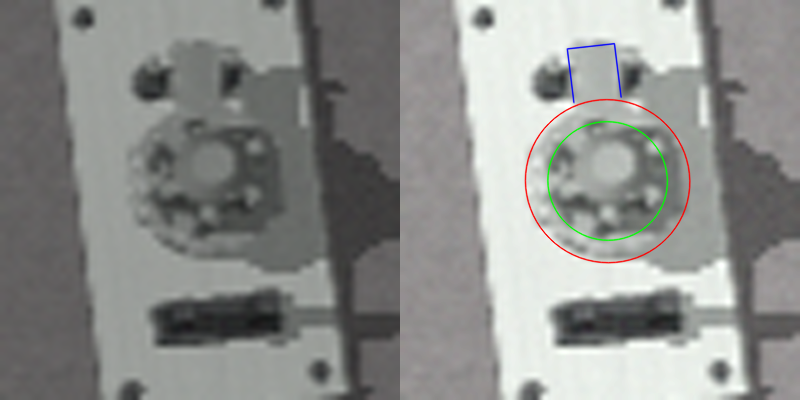

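The thin plate is seated with its tab at (195,75), midway between the pins at (152,80) and (232,78). The disc is next.

```bash
python3 -m pendant '[-0.983,0.2,-0.006,0,0.087,0,1,-0.983,0.4,-0.006,0,0.087,0,1,-0.983,0.459,-0.006,0,0.087,0,1,-0.983,0.459,-0.006,0,0.087,0,1]' >/dev/null
python3 - <<'E'
from ov import *
rel([521.4,-279.8,90],64.5)
B=plate(521.4,-280,154.5,44,31,50)
s,p,r=tcp()
for k in(-1,1):
    a=np.radians(64.5);n=np.array([-np.sin(a),np.cos(a)]);f=p[:2]+k*47*np.array([np.cos(a),np.sin(a)])
    z=p[2]-60;q=[[*(f+n*11),z],[*(f+n*11),z+33],[*(f-n*11),z+33],[*(f-n*11),z],[*(f+n*11),z]];B.append((np.array(q),(0,255,255)))
cv2.imwrite('pics/m7.png',ov(S,(400,375),55,B,550))
E
```

```text
pos [ 521.9 -278.8  140.8] yaw 64.57 F [-0.12 -0.67 -0.02] row [-0.0068  0.3386  0.0038] [ 0.0032  0.0004 -0.0006] t 18.0 g 1.0008496414431594
```

View pics/m7.png

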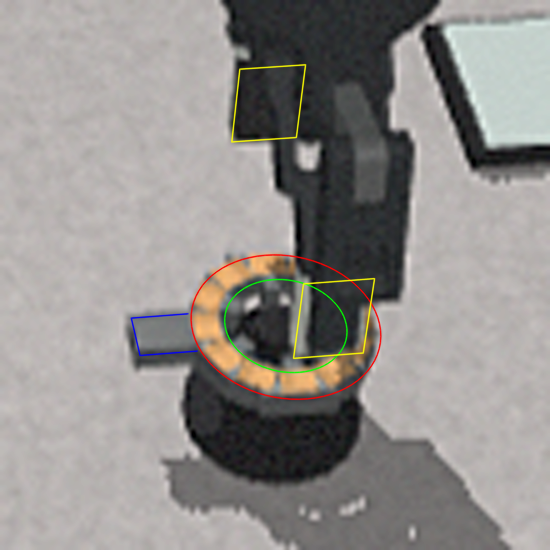

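```bash
python3 -m pendant '[-0.007,0.17,0.004,0,0,0,1,-0.007,0.338,0.004,0,0,0,1,-0.007,0.338,0.004,0,0,0,1]' && python3 -m pendant '[0,0,0,0,0,0,0.4,0,0,0,0,0,0,0.4,0,0,0,0,0,0,0.4,0,0,0,0,0,0,0.4,0,0,0,0,0,0,0.4]' 60 && python3 st.py && python3 -m pendant '[0,-0.1,0,0,0,0,0.4,0,-0.3,0,0,0,0,0.4,0,-0.55,0,0,0,0,0.4]'
python3 - <<'E'
from h import *
rel([571.2,17.4,160],96.6)
E
```

```text
time_s: 18.38
eef_pos: [521.7, -278.1, 90.0]
ee_rot: [-0.595, 0.6, 0.379, -0.377]
force: [0.3, -0.1, 1.1]
grip_width: 0.996
time_s: 19.0
eef_pos: [522.5, -278.2, 92.1]
ee_rot: [-0.594, 0.601, 0.38, -0.377]
force: [0.1, 1.6, 5.2]
grip_width: 0.693
pos [ 522.5 -278.2   92.1] under 37.5 tabyaw -25.3 F [0.1 1.6 5.2] T [0.16 0.15 0.01] g 0.693 t 19.0
time_s: 19.38
eef_pos: [521.6, -277.4, 176.6]
ee_rot: [-0.593, 0.601, 0.38, -0.377]
force: [-0.3, -1.0, -1.3]
grip_width: 0.691
pos [ 521.6 -277.4  176.6] yaw 64.71 F [-0.27 -0.95 -1.26] row [1.9186 0.1007 0.5421] [ 0.0035 -0.1772 -0.0016] t 19.375 g 0.6909233794852421
```

```bash
python3 -m pendant '[0.96,0,0.27,0,-0.088,0,0.4,0.96,0,0.27,0,-0.088,0,0.4,0.96,0,0.27,0,-0.088,0,0.4]' >/dev/null; python3 -c "
from h import *
rel([571.2,17.4,155],96.6)"
```

```text
pos [ 546.8 -126.9  177.6] yaw 80.76 F [ 0.87 -1.06 -0.86] row [ 0.9761  0.1457 -0.004 ] [ 0.0037 -0.088  -0.0021] t 19.75 g 0.6862302949844121
```

```bash
python3 -m pendant '[0.976,0.05,-0.004,0.003,-0.088,-0.002,0.4,0.976,0.1,-0.004,0.003,-0.088,-0.002,0.4,0.976,0.145,-0.004,0.003,-0.088,-0.002,0.4,0.976,0.145,-0.004,0.003,-0.088,-0.002,0.4]' >/dev/null
python3 - <<'E'
from ov import *
rel([571.2,17.4,137],96.6)
s,p,r=tcp()
B=plate(p[0],p[1],186.6,p[2]-57+10,31,50)+[(circ(p[2]-57,p[0],p[1],31),(0,255,255))]
cv2.imwrite('pics/m8.png',ov(S,(332,265),45,B,600))
E
```

```text
pos [571.3  17.  156.2] yaw 96.6 F [ 0.01 -1.04 -1.32] row [0.0032 0.1281 0.001 ] [ 0.001   0.     -0.0004] t 20.35 g 0.6894141039480113
```

View pics/m8.png

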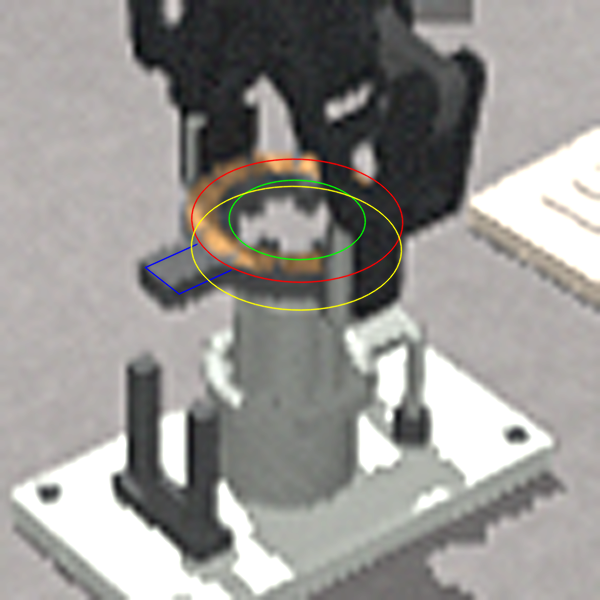

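```bash
python3 -m pendant '[0.001,0.03,-0.01,0,0,0,0.4,0.001,0.06,-0.01,0,0,0,0.4,0.001,0.09,-0.01,0,0,0,0.4,0.001,0.105,-0.01,0,0,0,0.4,0.001,0.115,-0.01,0,0,0,0.4,0.001,0.115,-0.01,0,0,0,0.4]' >/dev/null; python3 st.py;python3 -m pendant '[0,0.007,0,0,0,0,0.4,0,0.013,0,0,0,0,0.4,0,0.013,0,0,0,0,0.4]' >/dev/null; python3 st.py
```

```text
pos [572.9  17.3 138.9] under 84.3 tabyaw 6.61 F [ 0.5  0.3 -1.5] T [-0.02 -0.02 -0.04] g 0.689 t 21.1
pos [572.9  17.3 136.9] under 82.3 tabyaw 6.61 F [ 0.8  0.7 -1. ] T [ 0.04 -0.   -0.05] g 0.687 t 21.475
```

```bash
python3 -m pendant '[0,0,0.009,0,0,0,0.4,0,0,0.009,0,0,0,0.4]' >/dev/null; python3 st.py;python3 -m pendant '[0,0,0.006,0,0,0,0.4,0,0,0.006,0,0,0,0.4]' >/dev/null; python3 st.py;python3 -m pendant '[0,0,-0.021,0,0,0,0.4,0,0,-0.021,0,0,0,0.4]' >/dev/null; python3 st.py;python3 -m pendant '[0,0,-0.006,0,0,0,0.4,0,0,-0.006,0,0,0,0.4]' >/dev/null; python3 st.py
```

```text
pos [571.4  17.1 136.9] under 82.3 tabyaw 6.6 F [ 0.3 -0.5 -0.6] T [-0.05 -0.01  0.02] g 0.687 t 21.725
pos [570.5  17.  137. ] under 82.4 tabyaw 6.6 F [ 0.1 -0.6 -1.1] T [-0.03  0.01  0.02] g 0.688 t 21.975
pos [573.9  17.4 137. ] under 82.4 tabyaw 6.61 F [-0.3  0.1 -1. ] T [-0.01 -0.03 -0.03] g 0.686 t 22.225
pos [574.8  17.5 137. ] under 82.4 tabyaw 6.61 F [-0.6 -0.4 -0.6] T [-0.   -0.02 -0.01] g 0.688 t 22.475
```

```bash
python3 -m pendant '[0,0.005,0.014,0,0,0,0.4,0,0.012,0.014,0,0,0,0.4,0,0.017,0.014,0,0,0,0.4]' >/dev/null; python3 st.py;python3 -m pendant '[0,0.005,0,0,0,0,0.4,0,0.008,0,0,0,0,0.4]' >/dev/null; python3 st.py
```

```text
pos [572.7  17.3 134.3] under 79.7 tabyaw 6.61 F [-1.1  0.6 -0.2] T [-0.    0.03 -0.03] g 0.691 t 22.85
pos [572.8  17.2 133.2] under 78.6 tabyaw 6.61 F [-0.3  0.3  1.4] T [-0.04  0.09 -0.03] g 0.688 t 23.1
```

```bash
python3 -m pendant '[0,0.004,0,0,0,0,0.4,0,0.004,0,0,0,0,0.4]' >/dev/null; python3 st.py
```

```text
pos [572.8  17.2 132.8] under 78.2 tabyaw 6.61 F [-0.2 -1.1  2.1] T [-0.07  0.15  0.01] g 0.69 t 23.35
```

```bash
python3 -m pendant '[0,0.005,0,0,0.008,0,0.4,0,0.005,0,0,0.0167,0,0.4]' >/dev/null; python3 st.py; python3 -m pendant '[0,0.002,0,0,0.008,0,0.4,0,0.002,0,0,0.0167,0,0.4]' >/dev/null; python3 st.py
```

```text
pos [572.7  17.3 131.7] under 77.1 tabyaw 3.49 F [-0.4 -0.3 -0.9] T [-0.03 -0.01  0.03] g 0.69 t 23.6
pos [572.7  17.3 131.3] under 76.7 tabyaw 0.37 F [ 0.6 -0.4 -1.1] T [ 0.01  0.06 -0.  ] g 0.686 t 23.85
```

```bash
python3 -m pendant '[0,0.01,0,0,0,0,0.4,0,0.02,0,0,0,0,0.4,0,0.03,0,0,0,0,0.4,0,0.042,0,0,0,0,0.4]' >/dev/null; python3 st.py; python3 -m pendant '[0,0,0,0,-0.012,0,0.4,0,0,0,0,-0.024,0,0.4,0,0,0,0,-0.0345,0,0.4,0,0,0,0,-0.0345,0,0.4]' >/dev/null; python3 st.py
```

```text
pos [572.7  17.3 124.8] under 70.2 tabyaw 0.38 F [ 0.1  0.2 -1.3] T [-0.03 -0.08 -0.04] g 0.686 t 24.35
pos [572.7  17.3 124.7] under 70.1 tabyaw 6.58 F [ 0.8  0.6 -1.7] T [ 0.17 -0.08 -0.09] g 0.687 t 24.85
```

```bash
python3 -m pendant '[0,0.01,0,0,0,0,0.4,0,0.02,0,0,0,0,0.4,0,0.03,0,0,0,0,0.4,0,0.036,0,0,0,0,0.4]' >/dev/null; python3 st.py; python3 -m pendant '[0,0.012,0,0,0,0,0.4,0,0.024,0,0,0,0,0.4,0,0.036,0,0,0,0,0.4,0,0.04,0,0,0,0,0.4]' >/dev/null; python3 st.py
```

```text
pos [572.7  17.4 119.4] under 64.8 tabyaw 6.58 F [-2.1  1.2  3.2] T [ 0.17  0.25 -0.07] g 0.69 t 25.35
pos [572.7  17.3 113.2] under 58.6 tabyaw 6.58 F [-0.8  0.1  4. ] T [ 0.17  0.26 -0.11] g 0.683 t 25.85
```

```bash
python3 -m pendant '[0,0.008,0,0,0,0,0.4,0,0.016,0,0,0,0,0.4,0,0.02,0,0,0,0,0.4]' >/dev/null; python3 st.py; python3 -m pendant '[0,0.006,0,0,0,0,0.4,0,0.01,0,0,0,0,0.4]' >/dev/null; python3 st.py
```

```text
pos [572.7  17.3 110.2] under 55.6 tabyaw 6.58 F [-1.9  1.9  3.5] T [ 0.2   0.26 -0.12] g 0.69 t 26.225
pos [572.7  17.4 108.6] under 54.0 tabyaw 6.57 F [-1.3  1.1  4.1] T [ 0.16  0.3  -0.1 ] g 0.691 t 26.475
```

```bash
python3 -m pendant '[0,0.002,0,0,0.008,0,0.4,0,0.002,0,0,0.008,0,0.4]' >/dev/null; python3 st.py; python3 -m pendant '[0,0.003,0,0,0,0,0.4,0,0.005,0,0,0,0,0.4]' >/dev/null; python3 st.py;  python3 -m pendant '[0,0.004,0,0,0,0,0.4,0,0.004,0,0,0,0,0.4]' >/dev/null; python3 st.py
```

```text
pos [572.9  17.3 108.3] under 53.7 tabyaw 5.11 F [-0.1  0.1  2.2] T [ 0.1  -0.02  0.02] g 0.685 t 26.725
pos [572.9  17.3 107.6] under 53.0 tabyaw 5.12 F [-0.7  0.6  4. ] T [ 0.1   0.13 -0.02] g 0.684 t 26.975
pos [572.9  17.3 107.1] under 52.5 tabyaw 5.12 F [-2.1  1.3  5. ] T [0.13 0.18 0.01] g 0.693 t 27.225
```

```bash
python3 -m pendant '[0,0,0,0,0,0,0.8,0,0,0,0,0,0,1,0,0,0,0,0,0,1,0,0,0,0,0,0,1]' && python3 -m pendant '[0,-0.1,0,0,0,0,1,0,-0.4,0,0,0,0,1,0,-0.8,0,0,0,0,1]' && python3 -m pendant '[-0.95,0,0,0,0,0,1,-0.95,0,0,0,0,0,1,-0.95,0,0,0,0,0,1,-0.95,0,0,0,0,0,1]'
python3 - <<'E'
from ov import *
B=plate(572,18,186.6,61,31,50)
cv2.imwrite('pics/m9.png',np.hstack([ov(T,(339,261),30,B,400),crop(S['frame'],332,280,40,400)]))
E
```

```text
time_s: 27.72
eef_pos: [572.9, 17.3, 107.0]
ee_rot: [-0.476, 0.478, 0.522, -0.521]
force: [-0.4, -0.6, 1.0]
grip_width: 1.001
time_s: 28.1
eef_pos: [572.0, 17.4, 228.5]
ee_rot: [-0.477, 0.478, 0.522, -0.522]
force: [-0.1, -0.7, 0.2]
grip_width: 0.997
time_s: 28.6
eef_pos: [584.6, -124.9, 229.1]
ee_rot: [-0.477, 0.478, 0.522, -0.521]
force: [-0.5, 0.1, -0.7]
grip_width: 1.001
```

View pics/m9.png

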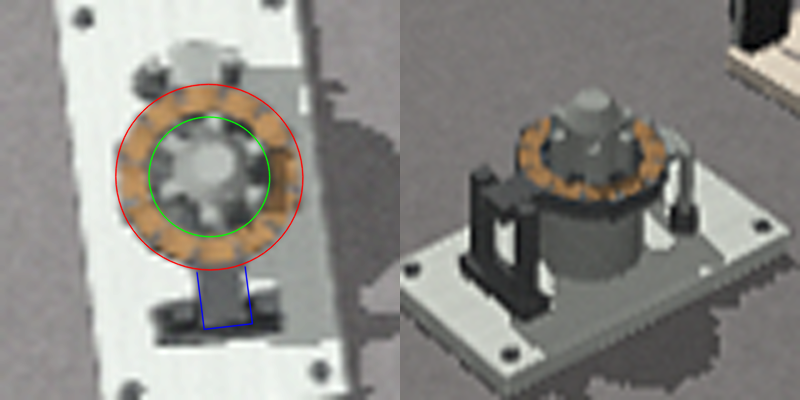

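The disc lies level with its tab at (222,300), between the posts. Seating height also agrees: contact came 25 mm below the tooth tops, as 76 − 51 requires. Handing in.

```bash
python3 -c "
from rig import finish_job
print(finish_job())"
```

```text
the job is handed in; nothing more can be done
None
```

I built the rotor pack and handed the job in at about 29 s of the 67 s allowed. `finish_job` gives no verdict, so these are only my own checks.

- **Thin plate:** I centred it on the hub nose by feel. It slipped in about 12° or more short of its fork angle. I turned it with the hub, lowered it onto the shoulder with about 6 N, and let go. The top view showed its tab midway between the low pins.
- **Thick disc:** It slipped in after about 3° of turning. I turned it back over its fork, lowered it home, and let go. Contact came 25 mm below the tooth tops, as it should. The last pictures show it level with its tab between the tall posts, though its tab was set about 1.5° off (about 1 mm sideways; 6 mm is allowed).
- **Forces:** The highest side or down force I read while the plates touched the jig was about 7 N. The arm was clear of everything at the end.

**Disagreements and trouble:**
- The top and side cameras differed by about 4 mm on the jig's y position. Feeling for the hub settled it, close to the top camera's value.
- The first feeling sweep with the thin plate was too light and not reliable, so I repeated it with a firmer press.
- The disc rubbed with about 5 N on the way down until I eased it back 1.5°.

I did not check the bystanders' positions separately; no move went near them.

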